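# Gauge the blind sleeves and pull the one that jams

### The arm

A 6-joint arm with a two-finger parallel gripper is mounted at the origin on the work surface. World frame = base frame: x ahead of the robot, y to its left, z up, the work surface at z = 0. Lengths are in m, angles in degrees, forces in N, time in s.
With the tool pointing down it reaches from about 0.35 to 0.85 m from the base axis. Payload 8.1 kg.
Tool frame: the origin (TCP) lies on the centre line of the jaws, within the pads' length; the fingertips stand 22 mm ahead of it and the grasp point (between the pads) lies 3 mm ahead of it; z points along the fingers, y is the direction in which the jaws open and shut (so a half turn about z gives the same grasp; the last joint's range is limited). The gripper opens to 93 mm and grips with 3 to 60 N. Pads are 15 mm wide; open, the fingers measure 128 mm over their backs; the gripper's body (75 mm by 188 mm) begins 65 mm behind the grasp point.
Start: joints at [67.873, 7.471, 85.268, -0, 87.261, -4.893], TCP at [0.178, 0.573, 0.241] pointing down, gripper open.
Joint ranges: [-169.43, 169.43], [-51.17, 129.36], [1.28, 143.12], [-76.62, 256.62], [0, 156.53], [-152.29, 152.29]. Speed limits (degrees/s): [136.94, 136.94, 159.86, 180, 180, 180].

### API

Orientations are given as a 3x3 rotation matrix whose columns are the frame's x, y, z axes.
In Python, from rig import state, grab_frame, camera_model, hand_in gives the robot as it stands.
- The arm moves only by the tool servo_tool, never from a script. Its argument "series" is text: rows parted by semicolons, each of 6 numbers parted by spaces: the shift along the tool's x, y, z in mm, then the turn, a rotation vector about the tool's x, y, z in rad. A call has 1 to 10 rows; each row shifts and turns the pose as measured when the row begins, along the tool's axes as they then stand; what a row does not reach is not made up. A row lasts 1/10 s, in which the tool goes at most 50 mm and 8.59 degrees, less where a joint would pass 70% of its speed; a pose out of reach is approached as far as the arm can. A call with a gripper value outside its range is refused whole. "grip" is the closure, from 0 (fully open) to 1 (shut), set as the call begins (left out, the last holds). The fingers move at their own pace and stop on an object; "force" is the grip in N (left out, the last holds). Time passes only in rows, so rows that do not move let the fingers close. It gives the time, the measured TCP pose, the force and the opening at its end, in the units of the state.
- state(): the state, without advancing time (a new reading comes with each control period).
- grab_frame(name): name is "scene" or "top" or "wrist"; returns (picture, depth): 420x560x3 uint8, blue, green, red; 420x560 float32, m along the optical axis (not along the pixel's ray), 0 where there is no reading.
- camera_model(name): a dict with "fx", "fy", "cx", "cy" (pixels), "k1" (the pictures are not rectified: a ray, as slopes to the right and down, at radius r is drawn at 1 + k1 r^2 times it, then the intrinsics apply), "xyz" and "rotation" of the camera in the world; the wrist camera has in their place "hand_eye" (4x4, takes a point from camera to tool coordinates, whose origin is the TCP and whose axes are the flange's). Camera axes: x right, y down, z forward; pixel columns grow to the right and rows downward; lengths in m; the calibration is good to about 2 mm. A picture is of the moment at which its call begins: read the wrist's pose just before it. camera_model takes no time and is no camera call.
- hand_in(): hands the job in, once; it reports no verdict.
The state is a dict: "time_s": time; "qpos": joint angles; "joint_vel": joint speeds; "joint_torque": joint torques, N m; "position": TCP position; "ee_rot": TCP orientation; "ft_force": force on the tool from outside, world axes, zero at the start; "ft_torque": the same for the moment, N m; "finger_gap": finger opening in m.
Only numpy, scipy, OpenCV 4.12 (cv2) and the standard library are available. Lean on these libraries where they do the work, as an engineer would, in place of code of your own. Each camera call takes 0.05 s, during which the arm holds its last target.

### The job

Gauge the three hexagonal sleeves: gently push each one along its lane onto the level gauge pin ahead of it until it stops, without forcing it. When all three have been pushed on as far as they will go, leave those that went fully home against the pin's shoulder on their pins, draw any sleeve that jammed short back off its pin and put it in the open steel reject tray. Do not disturb the other things on the bench.

Things in the scene. Friction and masses are not known exactly. Their poses are not given: they have to be found in the camera images.
- rack: gauge rack, fixed: grey base plate 200 x 250 x 12 mm (x -100 to +100 mm), at each lane's far end a dark block (30 mm wide, x 76 to 94 mm, top 60 mm above the bench). Origin: on the bench under the middle lane. Three lanes run along its +x (away from the robot) at y = -85, 0, +85 mm, each with two 6 mm rods 18 mm apart from x = -95 mm to the block, tops 29 mm above the bench, on which a sleeve slides
- pin_nose (a point): tip, at rest, of the middle lane's level steel pin, on its axis, 41.6 mm above the bench, at rack x = 21 mm (axes as the rack's). The pin is 14 mm thick, has a tapered nose and points to rack -x; the two other lanes have the same pin. A sleeve on the rods lies with its axis at the same height, its centre at first 14 to 34 mm to the robot's side of the rack's origin
- shoulder (a point): centre of the shoulder's face at the root of the middle pin, at rest, 24 mm across, at rack x = 59 mm, 41.6 mm above the bench (axes as the rack's); the same in the other lanes. A sleeve that is fully home has its mouth against it, its centre at rack x = 34 mm
- pin_left (a joint): how far the spring-backed pin of the +y lane, with its shoulder, has been pushed back along rack +x, in m: 0 at rest. It starts to give at 3 N and then takes about 2 to 4 N per mm (spring and friction), slowly damped; it comes back when let go. Gentle gauging moves it a few mm; 8 mm (about 20 to 35 N) or more means that the sleeve is being forced; it stops at 15 mm
- pin_mid (a joint): the same for the pin of the middle lane
- pin_right (a joint): the same for the pin of the -y lane
- sleeve_a_mid (a point): one of three outwardly identical aluminium sleeves: hexagonal, 30 mm across flats, 50 mm long, about 0.09 kg. Point: its centre. x runs along its axis from the closed end (-25 mm, robot side) to the mouth (+25 mm, pin side); the +y and -y flats stand upright. Bore 17 mm across, 44 mm deep; in a faulty one it narrows unseen inside and the pin stops there. Starts in any lane, clear of the pin
- sleeve_b_mid (a point): sleeve, outwardly the same as sleeve_a in every way (same point and axes), in another lane; good or faulty can only be told by sliding it onto the pin, where a faulty one stops at least 12 mm short of home
- sleeve_c_mid (a point): sleeve, outwardly the same as sleeve_a in every way (same point and axes), in another lane; good or faulty can only be told by sliding it onto the pin, where a faulty one stops at least 12 mm short of home
- tray: reject tray, fixed: plain open steel tray without dividers, 140 x 110 x 35 mm outside, walls and floor 4 mm. Origin: centre of its underside; x along the 140 mm side. It stands to the left or to the right of the rack
- organiser: bystander, fixed: grey plastic box with four compartments, 140 x 110 x 50 mm, holding small stock, on the other side of the rack from the tray. Origin: centre of its underside
- screwdriver: bystander, loose: screwdriver 170 mm long, lying beyond the rack
- tape: bystander, loose: black tape roll, 76 mm across, 19 mm high, lying flat beyond the rack
- bottle: bystander, loose: white bottle, 48 mm across, 110 mm tall, standing beyond the rack
Not all that is in view belongs to the job. What is shaped like the part that bears sleeve_b_mid but blue, green or purple is not meant.

How it is judged:
By the outcome, as a careful person would: the job done as asked, in the order asked, and still so for the second after the job is handed in, with the robot touching nothing.
It also fails if it takes over 61 s, if anything falls off the work surface, if the arm or the gripper's body presses on something with over 40 N, if the wrist force passes 120 N, or if a joint passes its speed limit or range.

## Working session

There is one attempt and no reset: what is moved stays moved. The work goes in short steps, Python scripts to look and compute and a tool call to move; the robot and the scene stay as the last step left them, time stands still between calls to the robot, and variables do not carry over. Pictures are saved under pics/ and viewed, and the job is handed in when it is done.

Besides the shell and the picture viewer there is one more tool, called after ">>>" by a JSON object that holds its "api" and its "payload". servo_tool: Moves the arm, as the interface text tells. Its arguments: {"type":"object","properties":{"series":{"type":"string"},"grip":{"type":"number"},"force":{"type":"number"}},"required":["series"]}

```bash
mkdir -p pics; ls; python3 - <<'E'
from rig import *
import cv2,numpy as np
s=state();print({k:np.round(v,4).tolist() for k,v in s.items()})
for n in("scene","top"):
    im,d=grab_frame(n);cv2.imwrite(f"pics/{n}0.png",im);np.save(f"pics/{n}0.npy",d);print(n,camera_model(n))
print(camera_model("wrist"))
E
```

```text
pics
{'time_s': 0.0, 'qpos': [67.8727, 7.5115, 85.3287, 0.0023, 87.2583, -4.8966], 'joint_vel': [-0.049, -0.1075, 0.0094, 0.0023, 0.0152, 0.0204], 'joint_torque': [0.001, -55.9834, -49.1773, 0.0767, 0.035, -0.0002], 'position': [0.1775, 0.5726, 0.2396], 'ee_rot': [[-0.9551, 0.2962, -0.0007], [0.2962, 0.9551, -0.0016], [0.0002, -0.0017, -1.0]], 'ft_force': [0.4583, 0.6678, 0.2606], 'ft_torque': [0.032, 0.0476, 0.0248], 'finger_gap': 0.093}
scene {'fx': 438.64636952235924, 'fy': 438.64636952235924, 'cx': 275.5261285779317, 'cy': 213.30918105501235, 'k1': -0.1245503041497145, 'xyz': array([ 1.27875324, -0.07383426,  0.7100132 ]), 'rotation': array([[ 0.12420107,  0.66309401, -0.73816016],
       [ 0.99220716, -0.09045659,  0.08568868],
       [-0.0099518 , -0.74305043, -0.66916143]])}
top {'fx': 442.45590555274225, 'fy': 442.45590555274225, 'cx': 276.89241247869825, 'cy': 205.8396864821934, 'k1': 0.022312098055185265, 'xyz': array([ 0.42239586, -0.01611899,  1.01931587]), 'rotation': array([[ 0.02005549, -0.99121849,  0.13070457],
       [-0.999754  , -0.01864391,  0.01201461],
       [-0.00947226, -0.13091337, -0.99134856]])}
{'fx': 297.1345515166509, 'fy': 297.1345515166509, 'cx': 283.68678234517415, 'cy': 205.6074098144614, 'k1': -0.0485409771051941, 'hand_eye': array([[ 4.67315157e-04, -9.53602014e-01, -3.01069727e-01,
         8.45392874e-02],
       [ 9.99998897e-01,  8.70098434e-04, -1.20375097e-03,
        -3.53554756e-04],
       [ 1.40985965e-03, -3.01068833e-01,  9.53601369e-01,
        -1.44885249e-01],
       [ 0.00000000e+00,  0.00000000e+00,  0.00000000e+00,
         1.00000000e+00]])}
```

View pics/scene0.png

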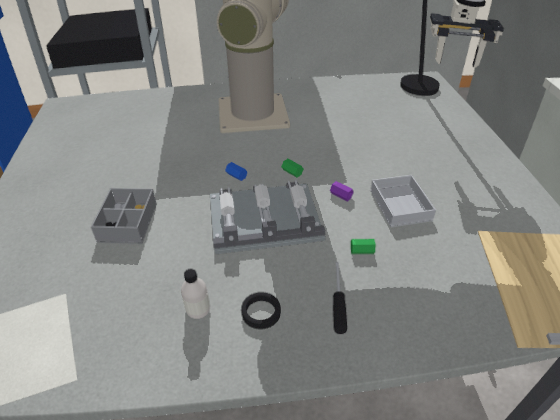

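View pics/top0.png

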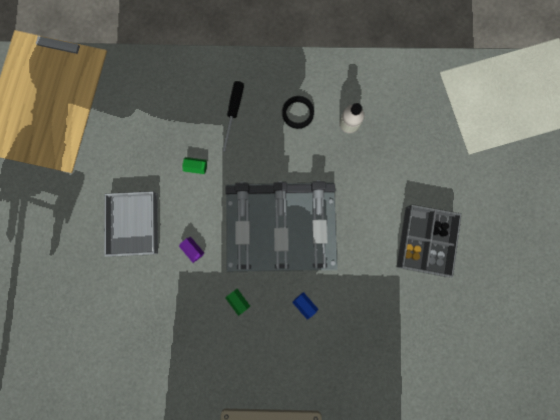

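The scene view shows the rack with three grey sleeves at (227,207), (264,196) and (298,194). The top view has them at (242,232), (281,239) and (320,231). The blue, green and purple look-alikes lie loose off the rack. The tray is at top (131,223), to the robot's left, and the organiser is at (429,240).

```bash
cat > h.py <<'E'
import numpy as np,cv2
from rig import *
def ray(n,uv,cm=None,pose=None):
    c=camera_model(n); uv=np.atleast_2d(np.float64(uv))
    K=np.array([[c['fx'],0,c['cx']],[0,c['fy'],c['cy']],[0,0,1]])
    p=cv2.undistortPoints(uv[:,None],K,np.array([c['k1'],0,0,0,0.]))[:,0]
    d=np.c_[p,np.ones(len(p))]
    if n=="wrist":
        R,t=pose;H=c['hand_eye'];return R@H[:3,3]+t, d@(R@H[:3,:3]).T
    return c['xyz'],d@c['rotation'].T
def onplane(n,uv,z,pose=None):
    o,d=ray(n,uv,pose=pose);return o+d*((z-o[2])/d[:,2])[:,None]
def proj(n,P,pose=None):
    c=camera_model(n);P=np.atleast_2d(P)
    if n=="wrist":
        R,t=pose;H=c['hand_eye'];o=R@H[:3,3]+t;M=R@H[:3,:3]
    else:o,M=c['xyz'],c['rotation']
    q=(P-o)@M;x=q[:,:2]/q[:,2:];r=(x**2).sum(1,keepdims=True);x=x*(1+c['k1']*r)
    return x*[c['fx'],c['fy']]+[c['cx'],c['cy']]
E
python3 - <<'E'
import cv2
im=cv2.imread('pics/top0.png');cv2.imwrite('pics/topc.png',cv2.resize(im[175:285,210:350],None,fx=5.5,fy=5.4,interpolation=cv2.INTER_CUBIC))
im=cv2.imread('pics/scene0.png');cv2.imwrite('pics/scenec.png',cv2.resize(im[170:260,200:340],None,fx=5.5,fy=5.5,interpolation=cv2.INTER_CUBIC))
E
```

```text
(no output)
```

View pics/topc.png

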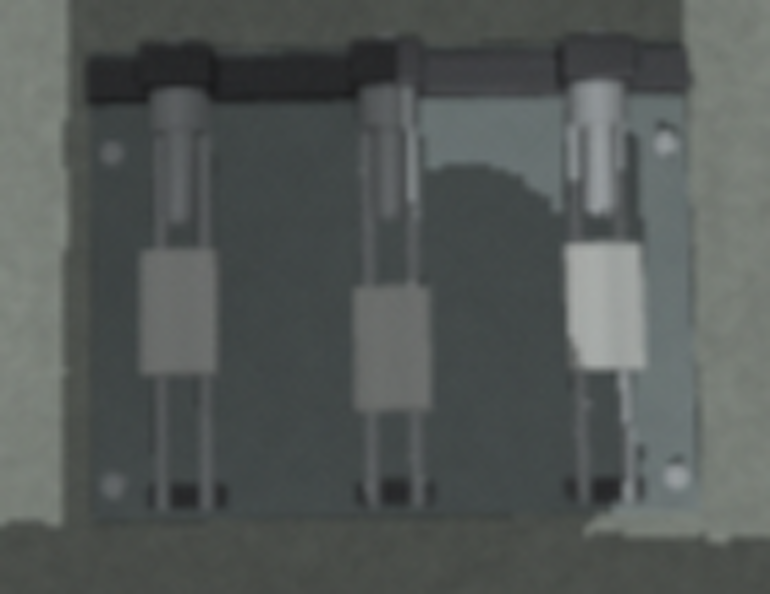

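View pics/scenec.png

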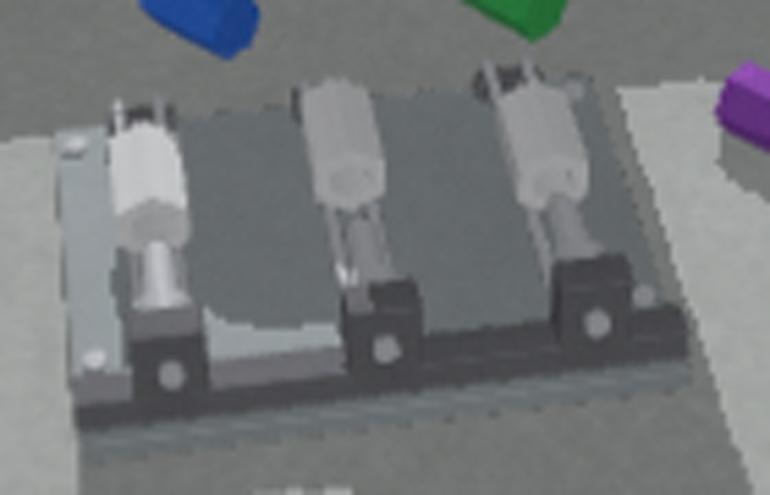

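```bash
python3 - <<'E'
from h import *
np.set_printoptions(precision=4,suppress=True)
f=lambda a:np.float64(a)/[5.5,5.4]+[210,175]-0.4
scr=onplane('top',f([[112,153],[112,486],[667,143],[677,475]]),0.013);print(scr)
# sleeve mid-points: side edges at z=.0416.., ends silhouettes
S={'L':(139,218,248,375),'M':(353,431,287,410),'R':(563,645,242,368)}
for k,(a,b,c,d) in S.items():
    top=onplane('top',f([[ (a+b)/2,c],[(a+b)/2,d]]),0.0545)
    print(k,top.tolist(),top.mean(0))
print('pins',onplane('top',f([[177,222],[389,216],[597,212]]),0.0445))
print('rods ends',onplane('top',f([[(161+206)/2,508],[(371+418)/2,506],[(584+628)/2,503]]),0.029))
print('blocks',onplane('top',f([[176,45],[384,45],[597,40]]),0.06))
# scene: pin tips etc
g=lambda a:np.float64(a)/5.5+[200,170]-.4
print('blocktop near edge scene',onplane('scene',g([[131,335],[207,335],[345,310],[419,308],[554,288],[630,284]]),0.06))
# tray, corners from image top rim z .035
print('tray',onplane('top',[[107,194],[153,193],[154,255],[107,255]],0.035))
print('org',onplane('top',[[411,207],[460,212],[451,275],[399,266]],0.05))
E
```

```text
[[ 0.5598  0.104   0.013 ]
 [ 0.4194  0.0992  0.013 ]
 [ 0.5684 -0.1275  0.013 ]
 [ 0.4286 -0.1321  0.013 ]]
L [[0.5157115664527792, 0.07125349810579426, 0.05449999999999999], [0.46434647637362897, 0.06968220877657769, 0.05449999999999999]] [0.49   0.0705 0.0545]
M [[0.5014894022172498, -0.01409032952079458, 0.05449999999999999], [0.4519734972704548, -0.015023813552432574, 0.05449999999999999]] [ 0.4767 -0.0146  0.0545]
R [[0.5213946705692822, -0.09807169990306339, 0.05449999999999999], [0.4704614431427352, -0.09844076830054627, 0.05449999999999999]] [ 0.4959 -0.0983  0.0545]
pins [[ 0.5274  0.0731  0.0445]
 [ 0.5315 -0.0123  0.0445]
 [ 0.5347 -0.096   0.0445]]
rods ends [[ 0.4111  0.0683  0.029 ]
 [ 0.4136 -0.0167  0.029 ]
 [ 0.4166 -0.1018  0.029 ]]
blocks [[ 0.5983  0.0743  0.06  ]
 [ 0.5998 -0.009   0.06  ]
 [ 0.6035 -0.0942  0.06  ]]
blocktop near edge scene [[ 0.601  -0.1074  0.06  ]
 [ 0.605  -0.0781  0.06  ]
 [ 0.5982 -0.0237  0.06  ]
 [ 0.6009  0.005   0.06  ]
 [ 0.5968  0.0592  0.06  ]
 [ 0.5986  0.0893  0.06  ]]
tray [[0.5719 0.3791 0.035 ]
 [0.5761 0.2757 0.035 ]
 [0.4373 0.2655 0.035 ]
 [0.4354 0.3693 0.035 ]]
org [[ 0.5532 -0.2992  0.05  ]
 [ 0.5441 -0.4054  0.05  ]
 [ 0.4074 -0.3815  0.05  ]
 [ 0.4241 -0.2708  0.05  ]]
```

>>> {"api": "servo_tool", "payload": {"series": "-30 -38 0 0 0 -0.111;-30 -38 0 0 0 -0.111;-30 -38 0 0 0 -0.111;-19 -45 0 0 0 0;-19 -45 0 0 0 0;-19 -45 0 0 0 0;-19 -45 0 0 0 0;-19 -45 0 0 0 0;-19 -45 0 0 0 0;-19 -45 0 0 0 0", "grip": 1, "force": 20}}

```text
time_s: 1.1
position: [0.3919, 0.1265, 0.234]
ee_rot: [[-0.998, -0.057, -0.006], [-0.057, 0.998, -0.009], [0.007, -0.009, -1.0]]
ft_force: [1.1, 0.8, 1.0]
finger_gap: 0.0175
```

>>> {"api": "servo_tool", "payload": {"series": "-14 -42 -2 0 0 0.024;-14 -42 -2 0 0 0;-13 -42 -2 0 0 0;0 0 0 0 0 0"}}

```text
time_s: 1.5
position: [0.4392, -0.0084, 0.2401]
ee_rot: [[-1.0, -0.025, -0.006], [-0.025, 1.0, -0.011], [0.007, -0.01, -1.0]]
ft_force: [-0.4, 1.0, -0.2]
finger_gap: 0.0002
```

```bash
python3 - <<'E'
from h import *
np.set_printoptions(precision=4,suppress=True)
s=state();print(s['position'],s['ee_rot'],s['finger_gap'],s['ft_force'],s['joint_vel'])
im,d=grab_frame('wrist');cv2.imwrite('pics/w1.png',im)
np.savez('pics/w1.npz',R=s['ee_rot'],p=s['position'])
cv2.imwrite('pics/w1b.png',cv2.convertScaleAbs(im,alpha=1.5)[:, :])
E
```

```text
[ 0.4392 -0.0084  0.2401] [[-0.9997 -0.0254 -0.0064]
 [-0.0253  0.9996 -0.0106]
 [ 0.0067 -0.0105 -0.9999]] 0.0001716486189268902 [-0.423   0.9799 -0.1611] [ 2.2215 -0.9622  1.5486  2.4158  1.0602  2.8811]
```

View pics/w1b.png

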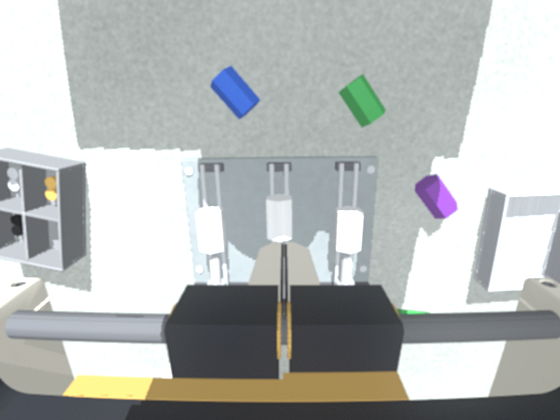

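The wrist view shows the three lanes at columns 211 (right), 279 (middle) and 348 (left), each with a grey sleeve. The coloured decoys are off the rack at (235,92), (362,100) and (436,197). I'll crop closer to confirm and to get the lane axes.

```bash
python3 - <<'E'
import cv2
im=cv2.imread('pics/w1.png');cv2.imwrite('pics/w1c.png',cv2.resize(im[150:290,175:385],None,fx=3.8,fy=3.8,interpolation=cv2.INTER_CUBIC))
E
```

```text
(no output)
```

View pics/w1c.png

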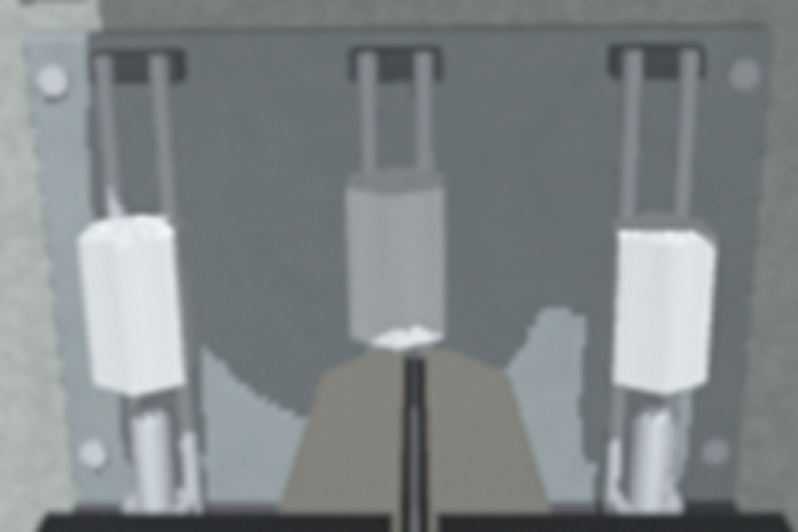

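```bash
python3 - <<'E'
from h import *
np.set_printoptions(precision=4,suppress=True)
z=np.load('pics/w1.npz');P=(z['R'],z['p'])
f=lambda a:np.float64(a)/3.8+[175,150]-0.37
print('rods',onplane('wrist',f([[132,52],[396,52],[660.5,52]]),.028,P))
print('screws',onplane('wrist',f([[52,81],[92,454],[744,75],[715,453]]),.014,P))
print('mid',onplane('wrist',f([[346,195],[445,195],[349,325],[444,325]]),.0503,P))
print('right',onplane('wrist',f([[79,238],[175,232],[93,383],[184,378]]),.0503,P))
print('left',onplane('wrist',f([[616,235],[715,248],[615,380],[708,383]]),.0503,P))
E
```

```text
rods [[ 0.4146 -0.1022  0.028 ]
 [ 0.4125 -0.0178  0.028 ]
 [ 0.41    0.0661  0.028 ]]
screws [[ 0.4274 -0.1334  0.014 ]
 [ 0.5675 -0.1283  0.014 ]
 [ 0.4189  0.0976  0.014 ]
 [ 0.5596  0.1028  0.014 ]]
mid [[ 0.4537 -0.0319  0.0503]
 [ 0.4528 -0.0012  0.0503]
 [ 0.4971 -0.0305  0.0503]
 [ 0.4962 -0.0001  0.0503]]
right [[ 0.4703 -0.1161  0.0503]
 [ 0.4674 -0.0855  0.0503]
 [ 0.5205 -0.1147  0.0503]
 [ 0.5176 -0.0845  0.0503]]
left [[0.4643 0.0526 0.0503]
 [0.4676 0.0841 0.0503]
 [0.5139 0.0562 0.0503]
 [0.5141 0.0867 0.0503]]
```

>>> {"api": "servo_tool", "payload": {"series": "10 -8 0 -0.0105 -0.0067 -0.0096;0 0 45 0 0 0;0 0 45 0 0 0;0 0 45 0 0 0;0 0 30 0 0 0;0 0 12 0 0 0;0 0 0 0 0 0;0 0 0 0 0 0"}}

```text
time_s: 2.35
position: [0.4256, -0.0057, 0.0567]
ee_rot: [[-0.999, -0.042, -0.001], [-0.042, 0.999, 0.005], [0.001, 0.006, -1.0]]
ft_force: [0.5, -0.2, 0.8]
finger_gap: 0.0005
```

>>> {"api": "servo_tool", "payload": {"series": "0 -11 0 0.006 -0.001 0.007;0 0 0 0 0 0;0 0 0 0 0 0"}}

```text
time_s: 2.65
position: [0.4283, -0.017, 0.0598]
ee_rot: [[-0.999, -0.036, 0.005], [-0.036, 0.999, -0.002], [-0.005, -0.002, -1.0]]
ft_force: [-0.5, -0.1, -0.0]
finger_gap: 0.0007
```

>>> {"api": "servo_tool", "payload": {"series": "-5 0 3 -0.002 0.005 0;-5 0 0 0 0 0;-5 0 0 0 0 0;-5 0 0 0 0 0;-5 0 0 0 0 0;-5 0 0 0 0 0;-5 0 0 0 0 0;-4 0 0 0 0 0;0 0 0 0 0 0"}}

```text
time_s: 3.55
position: [0.4721, -0.0159, 0.0579]
ee_rot: [[-0.999, -0.035, 0.001], [-0.035, 0.999, 0.0], [-0.001, 0.0, -1.0]]
ft_force: [0.4, -0.3, -0.5]
finger_gap: 0.0006
```

```bash
python3 - <<'E'
from h import *
a,_=grab_frame('top');b,_=grab_frame('scene')
A=cv2.resize(a[170:290,205:345],None,fx=2.85,fy=3.5,interpolation=cv2.INTER_CUBIC);B=cv2.resize(b[140:260,200:340],None,fx=2.85,fy=3.5,interpolation=cv2.INTER_CUBIC)
cv2.imwrite('pics/p1.png',np.hstack([A,B]))
E
```

```text
(no output)
```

View pics/p1.png

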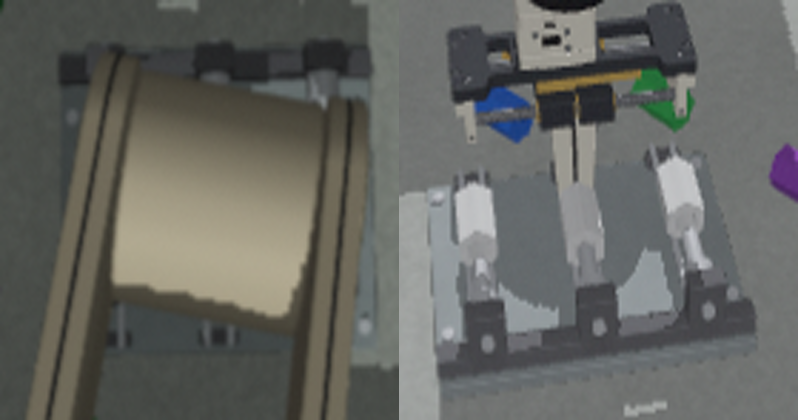

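>>> {"api": "servo_tool", "payload": {"series": "-2 0 0 0 0 0;-2 0 0 0 0 0;-1 0 0 0 0 0;0 0 0 0 0 0"}}

```text
time_s: 4.05
position: [0.4765, -0.0157, 0.0578]
ee_rot: [[-0.999, -0.035, 0.0], [-0.035, 0.999, 0.0], [-0.0, 0.0, -1.0]]
ft_force: [-0.1, -0.2, -1.3]
finger_gap: 0.0007
```

The top view is blocked by the arm. In the scene view the closed fingers sit behind the middle sleeve at about (580,165), and its mouth has just reached the pin nose at about (588,265). I'll continue in short steps.

>>> {"api": "servo_tool", "payload": {"series": "-2 0 0 0 0 0;-2 0 0 0 0 0;-2 0 0 0 0 0;0 0 0 0 0 0"}}

```text
time_s: 4.45
position: [0.4829, -0.0154, 0.0577]
ee_rot: [[-0.999, -0.035, 0.0], [-0.035, 0.999, 0.0], [-0.0, 0.0, -1.0]]
ft_force: [0.4, -0.0, -0.1]
finger_gap: 0.0006
```

>>> {"api": "servo_tool", "payload": {"series": "-2 0 0 0 0 0;-2 0 0 0 0 0;-2 0 0 0 0 0;0 0 0 0 0 0"}}

```text
time_s: 4.85
position: [0.4895, -0.0152, 0.0577]
ee_rot: [[-0.999, -0.035, 0.0], [-0.035, 0.999, 0.0], [-0.0, 0.0, -1.0]]
ft_force: [0.2, 0.2, -0.5]
finger_gap: 0.0007
```

>>> {"api": "servo_tool", "payload": {"series": "-2 0 0 0 0 0;-2 0 0 0 0 0;-2 0 0 0 0 0;0 0 0 0 0 0"}}

```text
time_s: 5.25
position: [0.4926, -0.0151, 0.0573]
ee_rot: [[-0.999, -0.035, -0.008], [-0.035, 0.999, -0.0], [0.008, 0.0, -1.0]]
ft_force: [-1.6, 0.3, 0.8]
finger_gap: 0.0007
```

>>> {"api": "servo_tool", "payload": {"series": "0 0 0 0 0 0;-1 0 0 0 0 0;-1 0 0 0 0 0;0 0 0 0 0 0"}}

```text
time_s: 5.65
position: [0.4926, -0.015, 0.0571]
ee_rot: [[-0.999, -0.035, -0.013], [-0.035, 0.999, -0.0], [0.013, 0.0, -1.0]]
ft_force: [-2.3, -0.1, 2.1]
finger_gap: 0.0003
```

>>> {"api": "servo_tool", "payload": {"series": "-2 0 0 0 -0.013 0;-2 0 0 0 0 0;-2 0 0 0 0 0"}}

```text
time_s: 5.95
position: [0.4935, -0.0149, 0.0563]
ee_rot: [[-0.999, -0.036, -0.011], [-0.036, 0.999, 0.0], [0.011, 0.001, -1.0]]
ft_force: [-13.8, -0.7, 12.8]
finger_gap: 0.0009
```

>>> {"api": "servo_tool", "payload": {"series": "6 0 0 0 0 0;6 0 0 0 -0.01 0;0 0 -15 0 0 0;0 0 -30 0 0 0;18 43 0 0 0 0;18 42 0 0 0 0;0 0 0 0 0 0;0 0 0 0 0 0"}}

```text
time_s: 6.75
position: [0.4453, 0.0705, 0.1104]
ee_rot: [[-0.999, -0.033, 0.014], [-0.033, 0.999, 0.002], [-0.014, 0.002, -1.0]]
ft_force: [0.8, -0.2, 0.8]
finger_gap: 0.0006
```

```bash
python3 - <<'E'
from h import *
b,_=grab_frame('scene')
B=cv2.resize(b[150:260,200:340],None,fx=5.5,fy=5.4,interpolation=cv2.INTER_CUBIC)
cv2.imwrite('pics/p2.png',B)
E
```

```text
(no output)
```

View pics/p2.png

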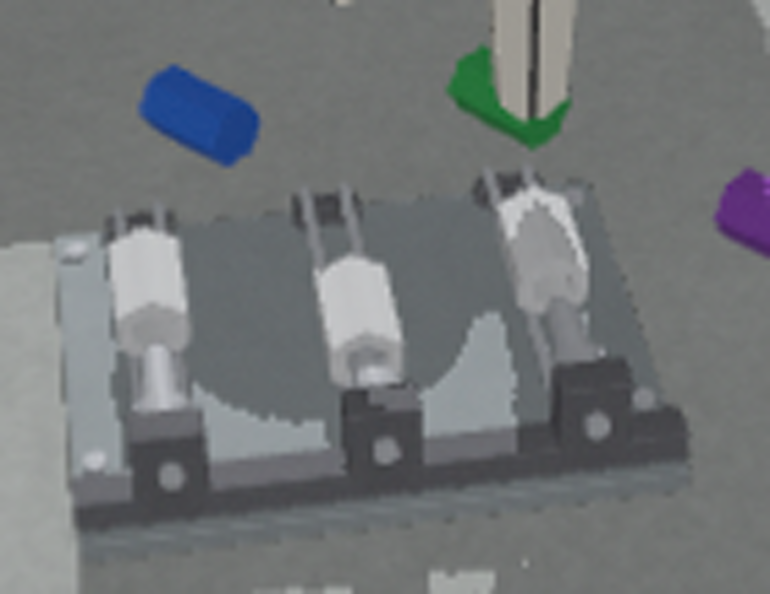

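```bash
cat >> h.py <<'E'
a=np.deg2rad(2.0);O=np.array([.509,-.0142]);u=np.array([np.cos(a),np.sin(a)]);v=np.array([-u[1],u[0]])
def rk(x,y,z):return np.r_[O+x*u+y*v,z]
E
python3 - <<'E'
from h import *
for x in(34,41,45,59):
  q=[proj('scene',rk(x/1000,dy/1000,zz/1000))[0] for dy,zz in((0,41.6),(0,58.9),(15,50.3),(-15,50.3))]
  print(x,[((p-[200,150]+.4)*[5.5,5.4]).round().tolist() for p in q])
E
```

```text
34 [[359.0, 352.0], [357.0, 321.0], [394.0, 332.0], [322.0, 340.0]]
41 [[361.0, 363.0], [360.0, 332.0], [397.0, 343.0], [324.0, 352.0]]
45 [[362.0, 369.0], [361.0, 338.0], [398.0, 350.0], [325.0, 358.0]]
59 [[367.0, 392.0], [366.0, 361.0], [403.0, 372.0], [330.0, 381.0]]
```

In the scene crop the middle sleeve's mouth apex is at (368,333). That matches a projection of rack x ≈ 41-43 mm, against 59 mm if it were home. So the middle sleeve has jammed about 17 mm short. Next is the left lane.

>>> {"api": "servo_tool", "payload": {"series": "0 -2 15 0.002 0.014 -0.002;0 0 18 0 0 0;0 0 12 0 0 0;0 0 0 0 0 0;0 0 0 0 0 0"}}

```text
time_s: 7.3
position: [0.4493, 0.065, 0.0667]
ee_rot: [[-1.0, -0.03, 0.005], [-0.03, 1.0, -0.0], [-0.005, -0.001, -1.0]]
ft_force: [0.9, 1.0, 0.7]
finger_gap: 0.0003
```

>>> {"api": "servo_tool", "payload": {"series": "2 4 5 0.001 0.005 -0.005;0 0 4 0 0 0;0 0 0 0 0 0;-5 0 0 0 0 0;-5 0 0 0 0 0;-4 0 0 0 0 0;-4 0 0 0 0 0;0 0 0 0 0 0"}}

```text
time_s: 8.1
position: [0.4684, 0.0698, 0.0592]
ee_rot: [[-0.999, -0.035, 0.003], [-0.035, 0.999, -0.002], [-0.003, -0.002, -1.0]]
ft_force: [-0.3, -0.6, 0.4]
finger_gap: 0.0002
```

>>> {"api": "servo_tool", "payload": {"series": "-2 0 1 0 0.003 0;-2 0 0 0 0 0;-2 0 0 0 0 0;-2 0 0 0 0 0;0 0 0 0 0 0"}}

```text
time_s: 8.6
position: [0.4767, 0.0701, 0.058]
ee_rot: [[-0.999, -0.035, -0.002], [-0.035, 0.999, -0.002], [0.002, -0.002, -1.0]]
ft_force: [0.1, -0.2, -0.5]
finger_gap: 0.0008
```

>>> {"api": "servo_tool", "payload": {"series": "-2 0 0 0 0 0;-2 0 0 0 0 0;-2 0 0 0 0 0;0 0 0 0 0 0"}}

```text
time_s: 9.0
position: [0.4832, 0.0703, 0.058]
ee_rot: [[-0.999, -0.035, -0.002], [-0.035, 0.999, -0.002], [0.002, -0.002, -1.0]]
ft_force: [-0.7, -0.3, -0.1]
finger_gap: 0.0006
```

>>> {"api": "servo_tool", "payload": {"series": "-2 0 0 0 0 0;-2 0 0 0 0 0;-2 0 0 0 0 0;0 0 0 0 0 0"}}

```text
time_s: 9.4
position: [0.4897, 0.0706, 0.0579]
ee_rot: [[-0.999, -0.035, -0.002], [-0.035, 0.999, -0.002], [0.002, -0.002, -1.0]]
ft_force: [-0.6, -0.7, 0.3]
finger_gap: 0.0005
```

>>> {"api": "servo_tool", "payload": {"series": "-2 0 0 0 0 0;-2 0 0 0 0 0;-2 0 0 0 0 0;0 0 0 0 0 0"}}

```text
time_s: 9.8
position: [0.4963, 0.0708, 0.0579]
ee_rot: [[-0.999, -0.035, -0.002], [-0.035, 0.999, -0.002], [0.002, -0.002, -1.0]]
ft_force: [0.3, -0.6, 0.7]
finger_gap: 0.0003
```

>>> {"api": "servo_tool", "payload": {"series": "-2 0 0 0 0 0;-2 0 0 0 0 0;-2 0 0 0 0 0;0 0 0 0 0 0"}}

```text
time_s: 10.2
position: [0.5028, 0.0711, 0.0579]
ee_rot: [[-0.999, -0.035, -0.002], [-0.035, 0.999, -0.002], [0.002, -0.002, -1.0]]
ft_force: [0.1, 0.2, 0.3]
finger_gap: 0.0009
```

>>> {"api": "servo_tool", "payload": {"series": "-2 0 0 0 0 0;-2 0 0 0 0 0;-1 0 0 0 0 0;0 0 0 0 0 0"}}

```text
time_s: 10.6
position: [0.5053, 0.0711, 0.0574]
ee_rot: [[-0.999, -0.036, -0.009], [-0.036, 0.999, -0.002], [0.009, -0.002, -1.0]]
ft_force: [-0.9, -0.3, 1.0]
finger_gap: 0.0003
```

>>> {"api": "servo_tool", "payload": {"series": "-1.5 0 0 0 -0.009 0;-1.5 0 0 0 0 0;-1 0 0 0 0 0"}}

```text
time_s: 10.9
position: [0.5057, 0.0712, 0.0568]
ee_rot: [[-0.999, -0.036, -0.008], [-0.036, 0.999, -0.002], [0.008, -0.002, -1.0]]
ft_force: [-6.4, 0.2, 5.3]
finger_gap: 0.0007
```

>>> {"api": "servo_tool", "payload": {"series": "6 0 0 0 0 0;6 0 0 0 -0.008 0;0 0 -20 0 0 0;0 0 -30 0 0 0;15 -43 0 0 0 0;15 -43 0 0 0 0;14 -43 0 0 0 0;0 -40 0 0 0 0;0 0 0 0 0 0;0 0 0 0 0 0"}}

```text
time_s: 11.9
position: [0.4544, -0.1045, 0.1101]
ee_rot: [[-0.999, -0.039, 0.015], [-0.039, 0.999, -0.005], [-0.015, -0.006, -1.0]]
ft_force: [1.0, -0.8, 0.0]
finger_gap: 0.0006
```

```bash
python3 - <<'E'
from h import *
b,_=grab_frame('scene')
B=cv2.resize(b[150:260,200:340],None,fx=5.5,fy=5.4,interpolation=cv2.INTER_CUBIC)
cv2.imwrite('pics/p3.png',B)
E
```

```text
(no output)
```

View pics/p3.png

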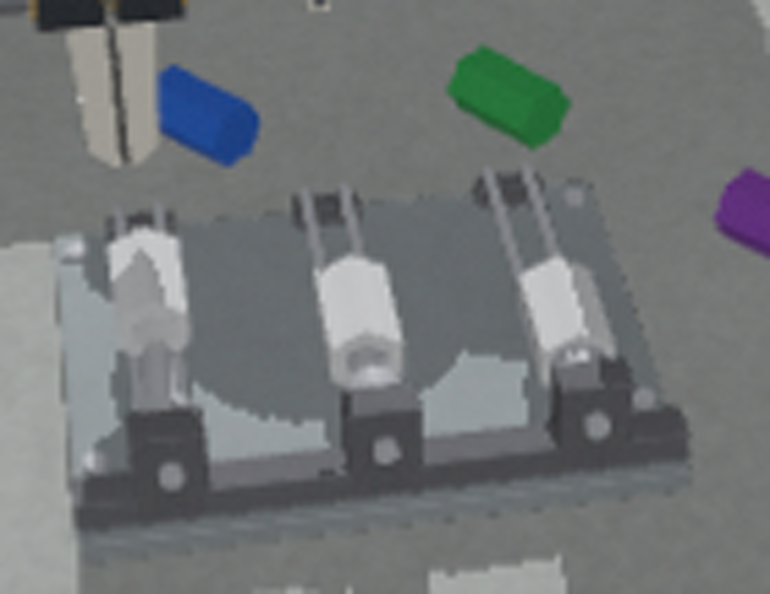

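The left sleeve's mouth is hidden by the block at (580,350), so it is home. Now the right lane.

>>> {"api": "servo_tool", "payload": {"series": "5 3 5 -0.006 0.015 0.004;0 0 18 0 0 0;0 0 18 0 0 0;0 0 10 0 0 0;0 0 0 0 0 0;0 0 0 0 0 0"}}

```text
time_s: 12.55
position: [0.4489, -0.0944, 0.0564]
ee_rot: [[-0.999, -0.044, -0.003], [-0.044, 0.999, 0.002], [0.003, 0.002, -1.0]]
ft_force: [1.0, -0.6, 0.9]
finger_gap: 0.0001
```

>>> {"api": "servo_tool", "payload": {"series": "0 -7 0 -0.002 -0.002 0.009;0 0 0 0 0 0;-5 0 0 0 0 0;-5 0 0 0 0 0;-5 0 0 0 0 0;-4 0 0 0 0 0;0 0 0 0 0 0"}}

```text
time_s: 13.25
position: [0.472, -0.1017, 0.0591]
ee_rot: [[-0.999, -0.034, 0.003], [-0.034, 0.999, 0.003], [-0.003, 0.003, -1.0]]
ft_force: [0.5, -0.5, 0.0]
finger_gap: 0.0006
```

>>> {"api": "servo_tool", "payload": {"series": "-2 1 1 0.003 0.003 0;-2 0 0 0 0 0;-2 0 0 0 0 0;-2 0 0 0 0 0;-1 0 0 0 0 0;0 0 0 0 0 0"}}

```text
time_s: 13.85
position: [0.481, -0.1002, 0.0577]
ee_rot: [[-0.999, -0.035, -0.002], [-0.035, 0.999, -0.0], [0.002, -0.0, -1.0]]
ft_force: [-1.1, -0.1, 0.8]
finger_gap: 0.001
```

>>> {"api": "servo_tool", "payload": {"series": "-2 0 0 0 0 0;-2 0 0 0 0 0;-2 0 0 0 0 0;0 0 0 0 0 0"}}

```text
time_s: 14.25
position: [0.4876, -0.1, 0.0577]
ee_rot: [[-0.999, -0.034, -0.002], [-0.034, 0.999, -0.0], [0.002, -0.0, -1.0]]
ft_force: [-0.4, 0.5, -0.7]
finger_gap: 0.0006
```

>>> {"api": "servo_tool", "payload": {"series": "-2 0 0 0 0 0;-2 0 0 0 0 0;-2 0 0 0 0 0;0 0 0 0 0 0"}}

```text
time_s: 14.65
position: [0.4941, -0.0997, 0.0576]
ee_rot: [[-0.999, -0.034, -0.002], [-0.034, 0.999, -0.0], [0.002, 0.0, -1.0]]
ft_force: [-0.4, 0.1, 0.0]
finger_gap: 0.0006
```

>>> {"api": "servo_tool", "payload": {"series": "-2 0 0 0 0 0;-2 0 0 0 0 0;-2 0 0 0 0 0;0 0 0 0 0 0"}}

```text
time_s: 15.05
position: [0.5006, -0.0995, 0.0576]
ee_rot: [[-0.999, -0.034, -0.002], [-0.034, 0.999, -0.0], [0.002, 0.0, -1.0]]
ft_force: [0.0, 0.2, -0.7]
finger_gap: 0.0006
```

>>> {"api": "servo_tool", "payload": {"series": "-2 0 0 0 0 0;-2 0 0 0 0 0;-1 0 0 0 0 0;0 0 0 0 0 0"}}

```text
time_s: 15.45
position: [0.5061, -0.0992, 0.0575]
ee_rot: [[-0.999, -0.034, -0.002], [-0.034, 0.999, 0.0], [0.002, 0.0, -1.0]]
ft_force: [-0.7, 0.4, 0.3]
finger_gap: 0.0005
```

>>> {"api": "servo_tool", "payload": {"series": "-2 0 0 0 0 0;-2 0 0 0 0 0;-1 0 0 0 0 0;0 0 0 0 0 0"}}

```text
time_s: 15.85
position: [0.5111, -0.099, 0.0574]
ee_rot: [[-0.999, -0.034, -0.003], [-0.034, 0.999, 0.0], [0.003, 0.0, -1.0]]
ft_force: [-2.4, -0.1, 0.8]
finger_gap: 0.0004
```

>>> {"api": "servo_tool", "payload": {"series": "-1.5 0 0 0 0 0;-1.5 0 0 0 0 0;-1 0 0 0 0 0"}}

```text
time_s: 16.15
position: [0.5116, -0.099, 0.0573]
ee_rot: [[-0.999, -0.035, -0.012], [-0.035, 0.999, 0.0], [0.012, 0.001, -1.0]]
ft_force: [-5.9, -0.2, 5.2]
finger_gap: 0.0004
```

>>> {"api": "servo_tool", "payload": {"series": "6 0 0 0 0 0;6 0 0 0 -0.01 0;0 0 -20 0 0 0;0 0 -35 0 0 0;0 0 -45 0 0 0;0 42 -10 0 0 0;0 40 0 0 0 0;0 0 0 0 0 0;0 0 0 0 0 0"}}

```text
time_s: 17.05
position: [0.4947, -0.0157, 0.1717]
ee_rot: [[-0.999, -0.032, 0.008], [-0.032, 0.999, 0.003], [-0.008, 0.002, -1.0]]
ft_force: [0.1, 0.5, 0.3]
finger_gap: 0.0004
```

>>> {"api": "servo_tool", "payload": {"series": "0 0 0 0 0 0;0 0 0 0 0 0;0 0 0 0 0 0;0 0 0 0 0 0;0 0 0 0 0 0", "grip": 0.3}}

```text
time_s: 17.55
position: [0.4937, -0.0188, 0.1699]
ee_rot: [[-1.0, -0.029, 0.006], [-0.029, 1.0, 0.002], [-0.006, 0.002, -1.0]]
ft_force: [0.2, -0.6, -0.0]
finger_gap: 0.036
```

```bash
python3 - <<'E'
from h import *
np.set_printoptions(precision=4,suppress=True)
s=state();print(s['position'],s['ee_rot'],s['finger_gap'])
im,d=grab_frame('wrist');b,_=grab_frame('scene')
cv2.imwrite('pics/w2.png',im);np.savez('pics/w2.npz',R=s['ee_rot'],p=s['position'])
cv2.imwrite('pics/p4.png',cv2.resize(b[150:260,200:340],None,fx=5.5,fy=5.4,interpolation=cv2.INTER_CUBIC))
E
```

```text
[ 0.4937 -0.0188  0.1699] [[-0.9996 -0.0289  0.0056]
 [-0.0289  0.9996  0.0022]
 [-0.0057  0.002  -1.    ]] 0.0360269829064571
```

View pics/w2.png

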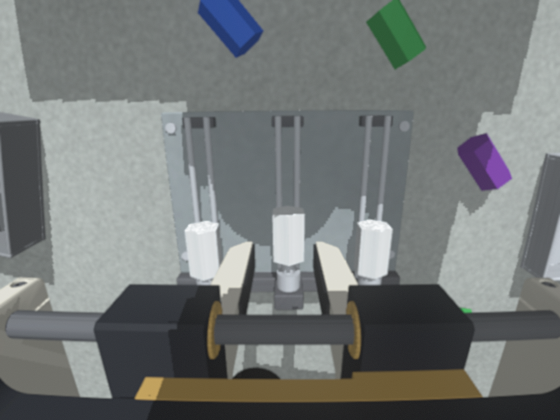

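View pics/p4.png

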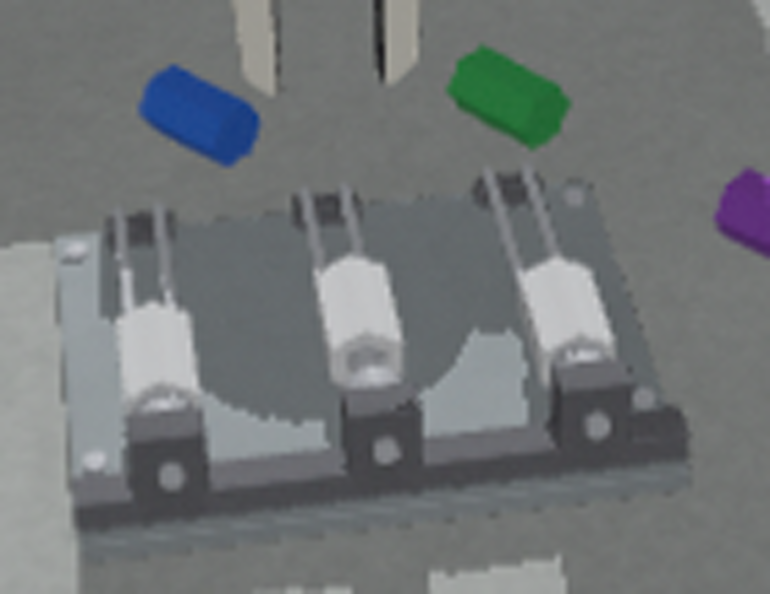

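The left and right mouths meet their shoulders. The middle sleeve, at wrist (289,236), stands clear of its shoulder at (288,283). Now I'll measure its position for the grasp.

```bash
python3 - <<'E'
from h import *
np.set_printoptions(precision=4,suppress=True)
im=cv2.imread('pics/w2.png');z=np.load('pics/w2.npz');P=(z['R'],z['p'])
g=cv2.cvtColor(im,cv2.COLOR_BGR2GRAY).astype(float)
for r in(220,230,240,250):
    l=cv2.resize(g[r-1:r+2,262:318].mean(0)[None],None,fx=8,fy=1,interpolation=cv2.INTER_CUBIC)[0]
    d=np.diff(l);a=np.argmax(d);b=np.argmin(d);ca=(a+1)/8+262-.5;cb=(b+1)/8+262-.5
    w=onplane('wrist',[[ca,r],[cb,r]],.0503,P);print(r,ca,cb,w[:,1],w.mean(0),'model y',O[1]+(w[0,0]-O[0])*.0349)
m=(g>200).astype(np.uint8);n,_,st,_=cv2.connectedComponentsWithStats(m[150:285,180:400]);print(st[1:][st[1:,4]>100]+[180,150,0,0,0])
c=cv2.resize(im[195:305,180:400],None,fx=3.6,fy=3.6,interpolation=cv2.INTER_CUBIC);cv2.imwrite('pics/w2c.png',c)
E
```

```text
220 272.0 304.0 [-0.0298  0.0005] [ 0.5073 -0.0147  0.0503] model y -0.014243465600741205
230 272.0 304.0 [-0.0297  0.001 ] [ 0.5175 -0.0143  0.0503] model y -0.013886241761809423
240 272.0 304.0 [-0.0295  0.0016] [ 0.528  -0.014   0.0503] model y -0.013520682816559939
250 316.25 313.0 [0.0141 0.0109] [0.538  0.0125 0.0503] model y -0.013189249717828528
[[ 273  214   31   52 1447]
 [ 185  221   66   64 2646]
 [ 359  220   33   59 1603]
 [ 317  242   39   43 1004]]
```

View pics/w2c.png

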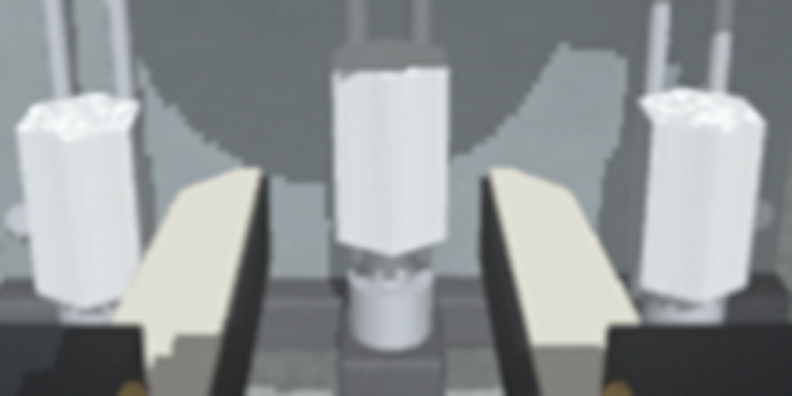

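>>> {"api": "servo_tool", "payload": {"series": "-16 2 0 0.002 0.006 -0.006;-14 1 15 0 0 0;0 0 30 0 0 0;0 0 20 0 0 0;0 0 0 0 0 0;0 0 0 0 0 0"}}

```text
time_s: 18.25
position: [0.5262, -0.0151, 0.1047]
ee_rot: [[-0.999, -0.035, 0.002], [-0.035, 0.999, -0.0], [-0.002, -0.001, -1.0]]
ft_force: [0.2, 0.0, 0.1]
finger_gap: 0.0651
```

>>> {"api": "servo_tool", "payload": {"series": "0 1 0 0.001 0.002 0;0 0 20 0 0 0;0 0 20 0 0 0;0 0 14 0 0 0;0 0 4 0 0 0;0 0 0 0 0 0;0 0 0 0 0 0"}}

```text
time_s: 18.95
position: [0.5321, -0.0147, 0.0538]
ee_rot: [[-0.999, -0.035, 0.012], [-0.035, 0.999, -0.003], [-0.012, -0.004, -1.0]]
ft_force: [0.4, 0.5, 0.0]
finger_gap: 0.0647
```

>>> {"api": "servo_tool", "payload": {"series": "5 0.8 4 -0.004 0.012 0;0 0 3 0 0 0;0 0 0 0 0 0;0 0 0 0 0 0"}}

```text
time_s: 19.35
position: [0.5282, -0.0142, 0.0484]
ee_rot: [[-0.999, -0.035, 0.003], [-0.035, 0.999, 0.0], [-0.003, 0.0, -1.0]]
ft_force: [0.5, -0.7, 0.4]
finger_gap: 0.0651
```

>>> {"api": "servo_tool", "payload": {"series": "0 0 1 0 0.003 0;0 0 0 0 0 0;0 0 0 0 0 0;0 0 0 0 0 0;0 0 0 0 0 0;0 0 0 0 0 0;0 0 0 0 0 0;0 0 0 0 0 0", "grip": 1, "force": 20}}

```text
time_s: 20.15
position: [0.5285, -0.0135, 0.0479]
ee_rot: [[-0.999, -0.035, -0.0], [-0.035, 0.999, 0.001], [0.0, 0.001, -1.0]]
ft_force: [-0.2, 0.7, 0.5]
finger_gap: 0.0298
```

>>> {"api": "servo_tool", "payload": {"series": "3 0 0 0 0 0;4 0 0 0 0 0;4 0 0 0 0 0;4 0 0 0 0 0;4 0 0 0 0 0;4 0 0 0 0 0;0 0 0 0 0 0"}}

```text
time_s: 20.85
position: [0.5036, -0.0145, 0.0479]
ee_rot: [[-0.999, -0.035, 0.001], [-0.035, 0.999, 0.001], [-0.001, 0.001, -1.0]]
ft_force: [0.1, 0.4, -0.1]
finger_gap: 0.0295
```

>>> {"api": "servo_tool", "payload": {"series": "4 0 0 0 0 0;4 0 0 0 0 0;5 0 0 0 0 0;0 0 0 0 0 0;0 0 -15 0 0 0;0 0 -30 0 0 0;0 0 -40 0 0 0;0 0 -20 0 0 0;0 0 0 0 0 0"}}

```text
time_s: 21.75
position: [0.486, -0.0152, 0.1537]
ee_rot: [[-0.999, -0.034, -0.007], [-0.034, 0.999, 0.001], [0.007, 0.001, -1.0]]
ft_force: [1.0, 0.0, -1.2]
finger_gap: 0.0302
```

>>> {"api": "servo_tool", "payload": {"series": "-3 25 0 0 -0.007 0;-3 40 0 0 0 0;-4 40 0 0 0 0;-4 40 0 0 0 0;-4 40 0 0 0 0;-4 40 0 0 0 0;-4 40 0 0 0 0;-2 25 0 0 0 0;0 10 0 0 0 0;0 0 0 0 0 0"}}

```text
time_s: 22.75
position: [0.4987, 0.2932, 0.1373]
ee_rot: [[-0.999, -0.03, -0.013], [-0.03, 1.0, -0.006], [0.013, -0.005, -1.0]]
ft_force: [0.2, -0.2, -0.2]
finger_gap: 0.0296
```

```bash
python3 - <<'E'
from h import *
np.set_printoptions(precision=4,suppress=True)
s=state();print(s['position'],s['ee_rot'],s['finger_gap'])
im,d=grab_frame('wrist');cv2.imwrite('pics/w3.png',im);np.savez('pics/w3.npz',R=s['ee_rot'],p=s['position'])
E
```

```text
[0.4987 0.2932 0.1373] [[-0.9995 -0.0304 -0.0128]
 [-0.0303  0.9995 -0.0058]
 [ 0.013  -0.0054 -0.9999]] 0.0296230836910578
```

View pics/w3.png

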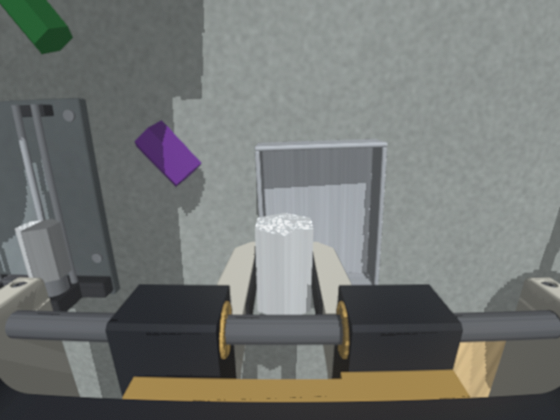

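The sleeve is held at (284,265). The tray's near rim corners are at (257,148) and (386,144), and its left rim shows at (378,280). I'll centre on the tray from these.

```bash
python3 - <<'E'
from h import *
np.set_printoptions(precision=4,suppress=True)
z=np.load('pics/w3.npz');P=(z['R'],z['p'])
q=onplane('wrist',[[257,148],[386,144],[379,283]],.035,P);print(q)
m=(q[0]+q[1])/2;e=q[2]-q[1];e/=np.linalg.norm(e);n=(q[1]-q[0]);n/=np.linalg.norm(n);print(e,n,m[:2]+.07*np.array([n[1],-n[0]]))
E
```

```text
[[0.4417 0.2682 0.035 ]
 [0.4348 0.3746 0.035 ]
 [0.5647 0.385  0.035 ]]
[0.9968 0.0798 0.    ] [-0.0646  0.9979  0.    ] [0.5081 0.3259]
```

>>> {"api": "servo_tool", "payload": {"series": "-5 16 0 -0.005 -0.013 -0.04;-4 15 0 0 0 0;0 0 20 0 0 0;0 0 25 0 0 0;0 0 10 0 0 0;0 0 0 0 0 0;0 0 0 0 0 0"}}

```text
time_s: 23.5
position: [0.5099, 0.3239, 0.0819]
ee_rot: [[-0.998, -0.068, 0.004], [-0.068, 0.998, 0.001], [-0.004, 0.001, -1.0]]
ft_force: [1.0, 0.1, -0.5]
finger_gap: 0.0297
```

>>> {"api": "servo_tool", "payload": {"series": "2 0 15 0 0.004 0;0 0 15 0 0 0;0 0 10 0 0 0;0 0 5 0 0 0;0 0 0 0 0 0;0 0 0 0 0 0"}}

```text
time_s: 24.1
position: [0.5091, 0.3242, 0.0351]
ee_rot: [[-0.998, -0.067, 0.002], [-0.067, 0.998, 0.002], [-0.002, 0.002, -1.0]]
ft_force: [-0.0, 0.4, -0.8]
finger_gap: 0.0299
```

>>> {"api": "servo_tool", "payload": {"series": "0 0 3 0 0 0;0 0 2 0 0 0;0 0 0 0 0 0;0 0 0 0 0 0"}}

```text
time_s: 24.5
position: [0.51, 0.3247, 0.0311]
ee_rot: [[-0.998, -0.067, 0.004], [-0.067, 0.998, 0.003], [-0.004, 0.003, -1.0]]
ft_force: [0.5, 0.2, -1.4]
finger_gap: 0.0295
```

>>> {"api": "servo_tool", "payload": {"series": "0 0 0 0 0 0;0 0 0 0 0 0;0 0 0 0 0 0;0 0 0 0 0 0;0 0 0 0 0 0;0 0 0 0 0 0", "grip": 0.46}}

```text
time_s: 25.1
position: [0.5108, 0.325, 0.0323]
ee_rot: [[-0.998, -0.067, 0.006], [-0.067, 0.998, 0.004], [-0.006, 0.003, -1.0]]
ft_force: [-0.4, -0.1, 0.7]
finger_gap: 0.0504
```

>>> {"api": "servo_tool", "payload": {"series": "0 0 -10 0 0 0;0 0 -15 0 0 0;0 0 -30 0 0 0;0 0 -45 0 0 0;0 0 -45 0 0 0;50 0 -10 0 0 0;50 0 0 0 0 0;0 0 0 0 0 0;0 0 0 0 0 0"}}

```text
time_s: 26.0
position: [0.4104, 0.3183, 0.2034]
ee_rot: [[-0.998, -0.066, 0.013], [-0.066, 0.998, 0.009], [-0.013, 0.008, -1.0]]
ft_force: [0.7, -0.4, 0.7]
finger_gap: 0.0501
```

```bash
python3 - <<'E'
from h import *
np.set_printoptions(precision=4,suppress=True)
a,_=grab_frame('top');b,_=grab_frame('scene')
cv2.imwrite('pics/e1.png',a);cv2.imwrite('pics/e2.png',b)
cv2.imwrite('pics/e2c.png',cv2.resize(b[150:260,200:440],None,fx=3.3,fy=3.3,interpolation=cv2.INTER_CUBIC))
print(state()['time_s'])
E
```

```text
26.1
```

View pics/e2c.png

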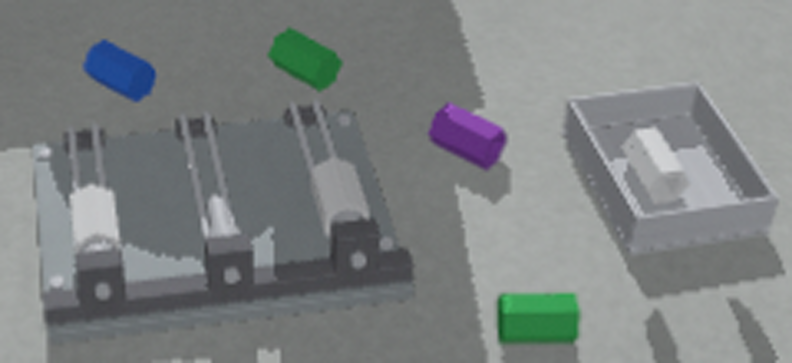

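View pics/e1.png

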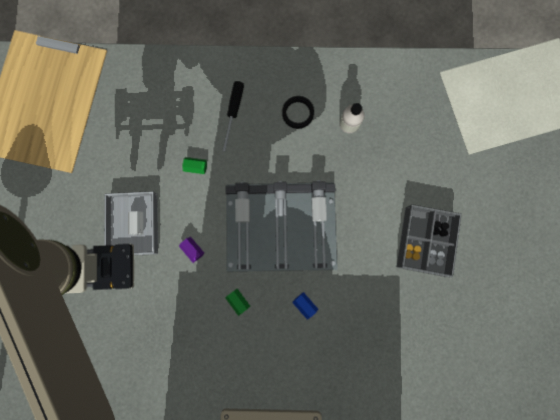

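The tray holds the one grey sleeve, at top (133,222). The left and right sleeves sit against their shoulders, and the middle pin is bare. The bystanders are where they were in the first picture. I'm handing in.

```bash
python3 - <<'E'
from rig import *
print(state()['joint_vel'],state()['ft_force']);print(hand_in())
E
```

```text
[-0.59302199  1.92451444 -0.67846324 -0.1616066  -0.56252836 -0.06629089] [ 0.36612056 -0.26397938  0.57891759]
the job is handed in; nothing more can be done
None
```

I gauged all three sleeves before removing any, and handed the job in at about 26 s of the 61 s allowed. One sleeve was faulty and is in the reject tray.

- **Middle sleeve:** it jammed about 16 mm short of home. I drew it back off its pin and laid it in the tray.
- **Left and right sleeves:** both went fully home, stopping at the same lane position to within about 0.2 mm, at about 6 N. I left them on their pins.

**Last checks:** the final pictures show both sleeves at their shoulders, the middle pin bare, one grey sleeve in the tray, and the other things apparently unmoved. The gripper was open and clear of everything.

**Push force:** the middle sleeve's last confirming push read about 14 N along the lane and 13 N vertically, more than the 6 N I used on the others. The tool moved only about 1 mm during it, which I take to be well under the 8 mm forcing limit. I did not measure the pin's travel directly.

**Small disagreement:** the stop positions of the two good sleeves came about 2 mm short of my camera-based estimate. That is close to the camera calibration error and far below the 12 mm that marks a fault. No check failed.

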